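# Swap the bakery's open cookie box

### The job

The narrow cookie box is packed: push its standing lid over so that it falls shut. Then push the lid of the wide box up from under its front tab and over the top, so that it leans back and stays open by itself for the next batch. Only push with the fingers: do not pick anything up, leave both boxes standing where they are and do not disturb the other things on the table.

Things in the scene. Friction and masses are not known exactly. Their poses are not given: they have to be found in the camera images.
- wide_box: The wide box: loose open sheet-steel box of about 2.2 kg, empty, 120 deep (x) by 190 wide (y) by 100 high, walls 4. Origin on the table under the middle of its front wall; its x axis points from the front wall to the back wall where the lid is hinged, z up. It stands sideways: this x axis points to the robot's left, within 0.38 rad, and the front with its tab faces the robot's right.
- wide_lid (a joint): Angle of the wide lid: 0 shut, grows as its front edge rises, stop at 1.95 rad (leaning back). No spring: below about 1.55 it falls shut, above about 1.6 it falls back onto the stop. A flat steel plate 6 thick, 196 wide, 0.14 to 0.26 kg, ending 4 beyond the front wall; a flat tab in its middle, 80 wide, juts out 30 beyond that wall. Shut, its underside is 100 above the table.
- wide_edge (a point): Middle of the lower front edge of the wide lid's tab, 150 from the hinge axis; it moves with the lid. Its axes are the lid's.
- wide_hinge (a point): Middle of the wide lid's hinge axis (along the box's y), at the top of the back wall, 100 above the table.
- narrow_box: The narrow box: loose sheet-steel box of about 2.2 kg, 100 deep (x) by 110 wide (y) by 100 high, with cookies inside to 80 above the table. Origin on the table under the middle of its back wall; x axis points from its front to the hinged back wall, z up. It stands sideways: this x axis points to the robot's left, within 0.38 rad, and the open lid leans to the left.
- narrow_lid (a joint): Angle of the narrow box's lid: 0 lying shut, stop at 1.95 rad, where it stands at the start, leaning back. No spring: it falls shut once pushed forward below about 1.55. A flat plate 6 thick, 116 wide, about 0.2 kg, reaching 104 from the hinge, with a flat tab 80 wide in the middle of its free edge that reaches 120.
- narrow_edge (a point): Middle of the tip of the narrow lid's tab on its inner face (the face over the box; the outer face is 6 behind it, on the robot's left while it stands open), 120 from the hinge axis; it moves with the lid. Its axes are the lid's.
- narrow_hinge (a point): Middle of the narrow lid's hinge axis (along the box's y), at the top of the back wall, 100 above the table.
- shaker: Bystander: clear jar 44 across, 70 high, between the two boxes. Origin under its centre.
- cookie_a: Bystander: loose cookie 60 across, 14 thick, between the boxes. Origin under its centre.
- cookie_b: Bystander: loose cookie 60 across, 14 thick, beyond the boxes. Origin under its centre.
- bowl: Bystander: white mixing bowl, 180 across, 80 high, on the right. Origin under its centre.
- mug: Bystander: white mug, 80 across, 90 high, beyond the boxes. Origin under its centre.
- spatula: Bystander: spatula 260 long lying flat along the table's x, near left. Origin on the table, near its middle.
- cutter: Bystander: steel ring cutter, 76 across, 35 high, on the right. Origin under its centre.
- cup: Bystander: paper cup, 76 across, 85 high, on the left. Origin under its centre.
Things that resemble listed ones, but are neither listed nor needed, are in the scene too. What is shaped like the narrow_box but green, red or turquoise is not meant.

How it is judged:
By the outcome, as a careful person would: the job done as asked, in the order asked, and still so for the second after the job is handed in, with the robot touching nothing.
It also fails if it takes over 58 s, if anything falls off the work surface, if the arm or the gripper's body presses on something with over 40 N, if the wrist force passes 120 N, or if a joint passes its speed limit or range.

### The arm

A 6-joint arm with a two-finger parallel gripper is mounted at the origin on the work surface. World frame = base frame: x ahead of the robot, y to its left, z up, the work surface at z = 0. Lengths are in m, angles in rad, forces in N, time in s.
With the tool pointing down it reaches from about 0.4 to 0.825 m from the base axis. Payload 7 kg.
Tool frame: the origin (TCP) lies at the very end of the fingers, on their centre line; the grasp point (between the pads) lies 19 mm behind it; z points along the fingers, y is the direction in which the jaws open and shut (so a half turn about z gives the same grasp; the last joint's range is limited). The gripper opens to 88 mm and grips with 3 to 60 N. Pads are 19 mm wide; open, the fingers measure 130 mm over their backs; the gripper's body (78 mm by 193 mm) begins 47 mm behind the grasp point.
Start: joints at [-0.981, 0.359, 0.012, 0, -1.224, -0.288], TCP at [0.201, -0.644, 0.227] pointing down, gripper open.
Joint ranges: [-3.07, 3.07], [-1.43, 2.12], [-1.02, 1.25], [-3.03, 1.67], [-3.05, -0], [-3.03, 3.03]. Speed limits (rad/s): [2.39, 2.39, 3.01, 3.14, 3.14, 3.14].

### API

Orientations are given as a 3x3 rotation matrix whose columns are the frame's x, y, z axes.
In Python, from plant import readout, optics, order gives the robot as it stands.
- The arm moves only by the tool move_arm, never from a script. Its argument "targets" is a list of rows, each a list of 2 entries, a list of its own where there are three numbers: the shift along the tool's x, y, z scaled (see below), then the turn about the tool's z scaled (see below). In form: [[[tx, ty, tz], roll], ...]. A call has 1 to 10 rows; each row is the pose to reach, as a shift and turn from the pose measured when the call began, along the tool's axes at that moment, turning the shorter way round; what a row does not reach only later rows make up. The controller multiplies each number of a shift by 600 mm and each number of a turn by pi rad. A row lasts 1/10 s, in which the tool goes at most 50 mm and 8.59 degrees, less where a joint would pass 70% of its speed; a pose out of reach is approached as far as the arm can. A call with a number of a shift or a turn outside -1 to 1 is refused whole. A call with a gripper value outside its range is refused whole. "jaw" is the gripper command: -1 is shut, 1 is fully open, values between are in proportion, set as the call begins (left out, the last holds). The fingers move at their own pace and stop on an object; "force" is the grip in N (left out, the last holds). Time passes only in rows, so rows that repeat a pose let the fingers close. It gives the time, the measured TCP pose, the force and the opening at its end, in the units of the state.
- readout.get_obs(): the state, without advancing time (a new reading comes with each control period).
- optics.snapshot(name): name is "side" or "top"; returns a dict with "color" (400x640x3 uint8, blue, green, red), "fov_y" (degrees; the focal length in pixels is half the picture's height over the tangent of half this angle, whatever the lens; pixels are square), "cx", "cy" (the principal point, pixels), "R" (3x3) and "t" (3): a world point X has camera coordinates R X + t. Camera axes: x right, y down, z forward; pixel columns grow to the right and rows downward; lengths in m; the calibration is good to about 2 mm. A picture is of the moment at which its call begins. There is no depth.
- order.finish_job(): hands the job in, once; it reports no verdict.
The state is a dict: "t": time; "qpos": joint angles; "dq": joint speeds; "tau": joint torques, N m; "ee_pos": TCP position; "eef_rot": TCP orientation; "wrist_force": force on the tool from outside, world axes, zero at the start; "wrist_torque": the same for the moment, N m; "opening": finger opening in m.
Only numpy, scipy, OpenCV 4.12 (cv2) and the standard library are available. Lean on these libraries where they do the work, as an engineer would, in place of code of your own. Each camera call takes 0.05 s, during which the arm holds its last target.

## Working session

There is one attempt and no reset: what is moved stays moved. The work goes in short steps, Python scripts to look and compute and a tool call to move; the robot and the scene stay as the last step left them, time stands still between calls to the robot, and variables do not carry over. Pictures are saved under pics/ and viewed, and the job is handed in when it is done.

Besides the shell and the picture viewer there is one more tool, called after "Call:" as name(argument=value, ...) on one line, values as JSON. move_arm: Moves the arm, as the interface text tells. Its arguments: {"type":"object","properties":{"targets":{"type":"array"},"jaw":{"type":"number"},"force":{"type":"number"}},"required":["targets"]}

```bash
ls; mkdir -p pics; python3 - <<'E'
from plant import readout, optics
import cv2,pickle
o=readout.get_obs(); print(o)
d={}
for n in("top","side"):
    s=optics.snapshot(n); d[n]=s; cv2.imwrite(f"pics/{n}0.png",s["color"]); print(n,{k:v for k,v in s.items() if k!="color"})
pickle.dump(d,open("s0.pkl","wb"))
E
```

```text
pics
{'t': 0.0, 'qpos': array([-9.80943238e-01,  3.59385088e-01,  1.10576838e-02, -3.96722451e-04,
       -1.22409403e+00, -2.88089243e-01]), 'dq': array([-8.31111187e-05, -1.40515768e-03, -1.90860980e-03,  3.37248123e-04,
       -2.09491680e-03,  2.43256740e-04]), 'tau': array([-1.25665880e-03, -5.82719100e+01,  2.93058980e+01,  6.99707687e+00,
        7.01944882e-03, -2.02169063e-04]), 'ee_pos': array([ 0.2004469 , -0.64403041,  0.22561495]), 'eef_rot': array([[-9.54853866e-01, -2.97075312e-01, -5.93862436e-04],
       [-2.97075887e-01,  9.54852601e-01,  1.55801713e-03],
       [ 1.04202666e-04,  1.66410089e-03, -9.99998610e-01]]), 'wrist_force': array([-0.00815279, -0.33354075, -0.50653934]), 'wrist_torque': array([ 0.02419179,  0.04366884, -0.01316428]), 'opening': 0.08770447596903606}
top {'fov_y': 45.18321771743931, 'cx': 318.08420946916357, 'cy': 201.86777450776398, 'R': array([[ 0.00258024, -0.99999489,  0.00188669],
       [-0.99436559, -0.00276565, -0.10596894],
       [ 0.10597361, -0.00160264, -0.99436765]]), 't': array([-0.01692565,  0.52145084,  1.41911118])}
side {'fov_y': 47.81336830876644, 'cx': 319.0710514714275, 'cy': 197.99041111874772, 'R': array([[-8.70564174e-01, -4.92054457e-01, -6.55566714e-04],
       [-3.78780422e-01,  6.71004030e-01, -6.37400175e-01],
       [ 3.14075485e-01, -5.54649441e-01, -7.70532664e-01]]), 't': array([0.45151195, 0.24154674, 1.18019203])}
```

View pics/top0.png

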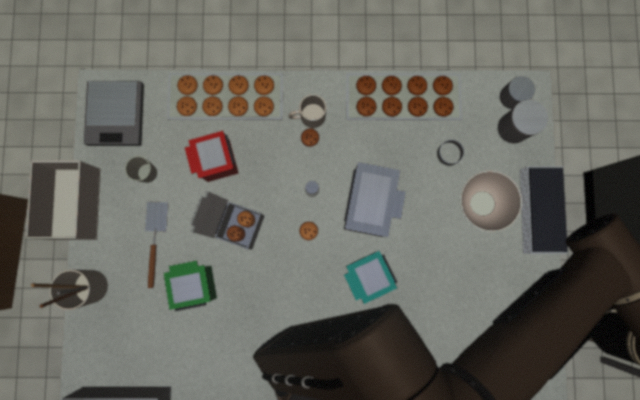

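View pics/side0.png

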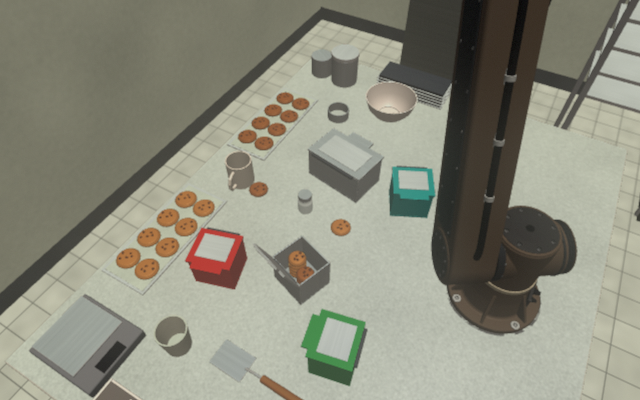

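The top view shows the grey packed box with its lid leaning left at about (228,220), and the closed grey box at about (373,200) with its tab on the right at (398,204). The boxes at (210,155), (188,285) and (371,277) are red, green and turquoise, so they are not meant. I'll confirm this in enlarged crops.

```bash
python3 - <<'E'
import pickle,cv2,numpy as np
d=pickle.load(open("s0.pkl","rb"))
t=d["top"]["color"]; s=d["side"]["color"]
a=cv2.resize(t[180:260,180:280],None,fx=4,fy=4,interpolation=cv2.INTER_CUBIC)
b=cv2.resize(t[155:245,335:435-10],None,fx=4,fy=4,interpolation=cv2.INTER_CUBIC)
a=cv2.copyMakeBorder(a,0,40,0,0,0); cv2.imwrite("pics/c_top.png",np.hstack([a,b]))
a=cv2.resize(s[120:320,240:440],None,fx=3,fy=3,interpolation=cv2.INTER_CUBIC); cv2.imwrite("pics/c_side.png",a)
E
```

```text
(no output)
```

View pics/c_top.png

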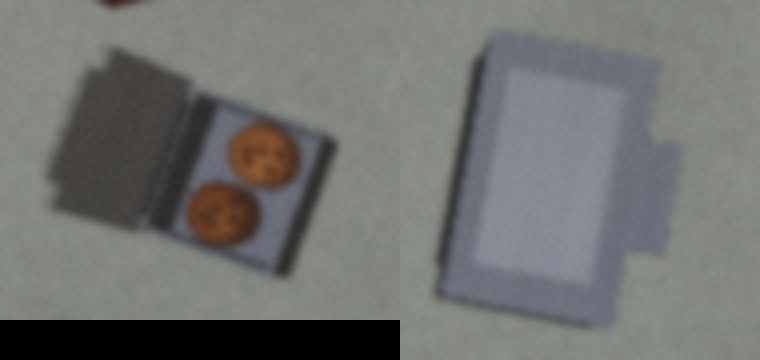

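View pics/c_side.png

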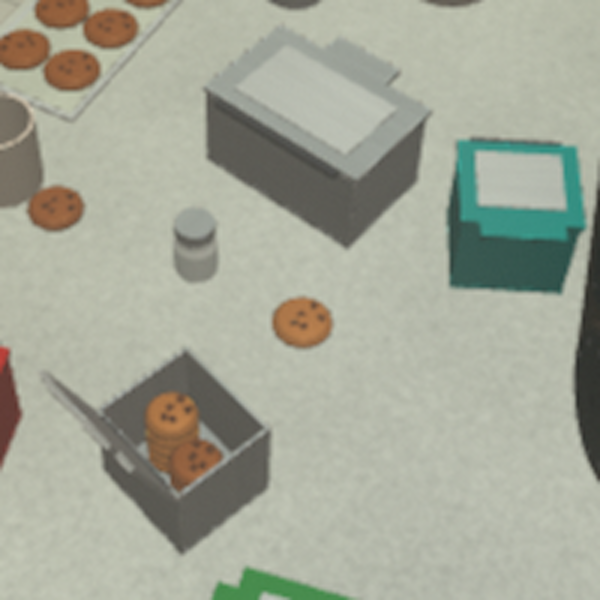

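```bash
cat > h.py <<'E'
import numpy as np
def ray(s,u,v):
    f=200/np.tan(np.radians(s["fov_y"]/2))
    d=s["R"].T@np.array([(u-s["cx"])/f,(v-s["cy"])/f,1.]); c=-s["R"].T@s["t"]; return c,d
def plane(s,u,v,z):
    c,d=ray(s,u,v); return c+d*(z-c[2])/d[2]
def proj(s,X):
    f=200/np.tan(np.radians(s["fov_y"]/2)); p=s["R"]@np.asarray(X)+s["t"]; return f*p[:2]/p[2]+[s["cx"],s["cy"]]
E
python3 - <<'E'
import pickle,numpy as np
from h import *
np.set_printoptions(precision=3,suppress=True)
d=pickle.load(open("s0.pkl","rb")); T=d["top"];S=d["side"]
w={k:plane(T,*p,.106) for k,p in dict(back_far=(358,163),fr_far=(400,170),fr_near=(388,236.2),back_near=(344.5,229),tab_far=(405,190.7),tab_near=(400.7,218)).items()}
n={k:plane(T,*p,.1) for k,p in dict(fr_far=(263.2,215.5),fr_near=(251.2,248.7),b_far=(228.7,203.7),b_near=(217,236)).items()}
# side crop: px=240+X/3, 120+Y/3
sc=lambda X,Y:(240+X/3,120+Y/3)
ws={k:plane(S,*sc(*p),.106) for k,p in dict(back_far=(206,90),fr_far=(282,28),fr_near=(430,115),back_near=(350,178),tab_far=(340,40),tab_near=(398,72)).items()}
ns={k:plane(S,*sc(*p),.1) for k,p in dict(fr_far=(187,352),fr_near=(270,432),b_far=(103,408),b_near=(180,495)).items()}
for a,b in((w,ws),(n,ns)):
    for k in a: print(k,a[k],b[k])
    ks=list(a)
    print([round(float(np.linalg.norm(a[ks[i]]-a[ks[j]])),3) for i,j in((0,1),(1,2),(2,3),(3,0))],[round(float(np.linalg.norm(b[ks[i]]-b[ks[j]])),3) for i,j in((0,1),(1,2),(2,3),(3,0))])
# others
for k,p,z in (("shaker",(312,187),.07),("cookie_a",(309,231),.014),("cookie_b",(310,138),.014),("mug",(314,110),.09),("bowl",(491,200),.08),("turq",(371,277),.1),("cutter",(450,153),.035),("red",(210,155),.1),("green",(188,285),.1),("cup",(137,167),.085)): print(k,plane(T,*p,z))
E
```

```text
back_far [ 0.626 -0.13   0.106] [ 0.624 -0.123  0.106]
fr_far [ 0.606 -0.25   0.106] [ 0.601 -0.242  0.106]
fr_near [ 0.416 -0.213  0.106] [ 0.413 -0.202  0.106]
back_near [ 0.436 -0.09   0.106] [ 0.445 -0.087  0.106]
tab_far [ 0.546 -0.263  0.106] [ 0.54  -0.256  0.106]
tab_near [ 0.468 -0.25   0.106] [ 0.467 -0.242  0.106]
[0.122, 0.193, 0.124, 0.194] [0.121, 0.193, 0.118, 0.183]
fr_far [0.474 0.141 0.1  ] [0.479 0.157 0.1  ]
fr_near [0.38  0.173 0.1  ] [0.379 0.192 0.1  ]
b_far [0.508 0.24  0.1  ] [0.511 0.24  0.1  ]
b_near [0.416 0.271 0.1  ] [0.414 0.278 0.1  ]
[0.1, 0.144, 0.097, 0.143] [0.106, 0.141, 0.105, 0.138]
shaker [0.561 0.002 0.07 ]
cookie_a [0.434 0.012 0.014]
cookie_b [0.721 0.01  0.014]
mug [ 0.786 -0.003  0.09 ]
bowl [ 0.523 -0.518  0.08 ]
turq [ 0.302 -0.165  0.1  ]
cutter [ 0.671 -0.415  0.035]
red [0.649 0.297 0.1  ]
green [0.278 0.349 0.1  ]
cup [0.616 0.512 0.085]
```

```bash
cat >> h.py <<'E'
def togo(target, yaw_x=None):
    "world target TCP -> scaled tool shift; yaw_x: wanted world angle of tool x"
    from plant import readout
    o=readout.get_obs(); R=o["eef_rot"]; s=R.T@(np.asarray(target)-o["ee_pos"])/.6
    r=None
    if yaw_x is not None:
        a=np.arctan2(R[1,0],R[0,0]); r=-((yaw_x-a+np.pi)%(2*np.pi)-np.pi)/np.pi
    print("t",round(o["t"],2),"pos",o["ee_pos"].round(4),"shift",s.round(4),"roll",r,"F",o["wrist_force"].round(2),"q",o["qpos"].round(2),"zax",R[:,2].round(3))
    return s,r
E
python3 - <<'E'
import pickle
from h import *
d=pickle.load(open("s0.pkl","rb")); T=d["top"];S=d["side"]
togo((.5,-.3,.32),-1.92)
h=np.array([.4625,.257,.1]); xn=np.array([np.cos(1.22),np.sin(1.22),0]); yn=np.array([-xn[1],xn[0],0])
for L,y in((.104,.058),(.104,-.058),(.12,.04),(.12,-.04)):
    X=h+L*(.370*xn+[0,0,.929])+y*yn
    print(X.round(3),proj(T,X).round(1),"crop",((proj(T,X)-180)*4).round(),"side",proj(S,X).round(1),"crop",((proj(S,X)-[240,120])*3).round())
E
```

```text
t 0.1 pos [ 0.2005 -0.6441  0.2257] shift [-0.6471  0.3995 -0.1566] roll -0.29283312187716926 F [ 0.66 -0.12  0.67] q [-0.98  0.36  0.01 -0.   -1.22 -0.29] zax [-0.001  0.001 -1.   ]
[0.421 0.313 0.197] [193.5 232.5] crop [ 54. 210.] side [287.4 274.2] crop [142. 463.]
[0.53  0.273 0.197] [209.7 191.6] crop [119.  46.] side [256.6 240.7] crop [ 50. 362.]
[0.44  0.312 0.211] [192.5 225. ] crop [ 50. 180.] side [279.8 266.7] crop [119. 440.]
[0.515 0.285 0.211] [203.9 196.5] crop [95. 66.] side [258.3 243.4] crop [ 55. 370.]
```

Call:
move_arm(targets=[[[-0.64,0.4,-0.16],-0.29],[[-0.64,0.4,-0.16],-0.29],[[-0.64,0.4,-0.16],-0.29],[[-0.64,0.4,-0.16],-0.29],[[-0.64,0.4,-0.16],-0.29],[[-0.64,0.4,-0.16],-0.29],[[-0.64,0.4,-0.16],-0.29],[[-0.64,0.4,-0.16],-0.29],[[-0.64,0.4,-0.16],-0.29],[[-0.64,0.4,-0.16],-0.29]], jaw=-1)

```text
t: 1.1
ee_pos: [0.4985, -0.2979, 0.3228]
eef_rot: [[-0.347, -0.938, 0.001], [-0.938, 0.347, 0.001], [-0.002, -0.0, -1.0]]
wrist_force: [0.4, -0.4, 0.4]
opening: 0.013
```

```bash
python3 - <<'E'
from h import *
togo((.52,.1,.32),-1.92)
togo((.50,.365,.32),-1.92)
from plant import optics; import cv2
s=optics.snapshot("side"); cv2.imwrite("pics/s1.png",cv2.resize(s["color"],(800,500)))
E
```

```text
t 1.1 pos [ 0.4985 -0.2979  0.3228] shift [-0.6343  0.1967  0.0055] roll -0.0017192581806331837 F [ 0.43 -0.42  0.39] q [-0.2   0.16 -0.04 -0.   -1.37 -0.15] zax [ 0.001  0.001 -1.   ]
t 1.1 pos [ 0.4985 -0.2979  0.3228] shift [-1.0369  0.3813  0.0061] roll -0.0017192581806331837 F [ 0.43 -0.42  0.39] q [-0.2   0.16 -0.04 -0.   -1.37 -0.15] zax [ 0.001  0.001 -1.   ]
```

View pics/s1.png

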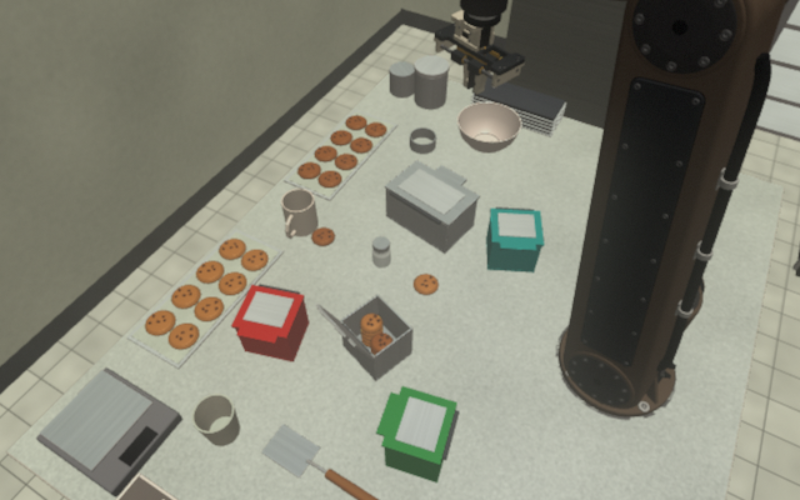

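The gripper is at about (480,60) in this enlarged picture, well above everything. Next it goes to the left of the narrow lid.

Call:
move_arm(targets=[[[-0.63,0.2,0.0],0],[[-0.63,0.2,0.0],0],[[-0.63,0.2,0.0],0],[[-0.63,0.2,0.0],0],[[-0.63,0.2,0.0],0],[[-0.63,0.2,0.0],0],[[-0.63,0.2,0.0],0],[[-0.63,0.2,0.0],0],[[-0.7,0.23,0.0],0],[[-0.78,0.26,0.0],0]])

```text
t: 2.15
ee_pos: [0.5141, 0.1947, 0.3231]
eef_rot: [[-0.348, -0.938, 0.0], [-0.938, 0.348, 0.001], [-0.001, 0.0, -1.0]]
wrist_force: [1.6, -0.8, -0.4]
opening: 0.0003
```

```bash
python3 - <<'E'
from h import *
togo((.50,.365,.32),-1.92)
togo((.50,.365,.185),-1.92)
E
```

```text
t 2.15 pos [0.5141 0.1947 0.3231] shift [-0.2579  0.1207  0.0055] roll -0.0018481338743763836 F [ 1.61 -0.8  -0.37] q [ 0.72  0.1  -0.11 -0.   -1.36 -1.07] zax [ 0.     0.001 -1.   ]
t 2.15 pos [0.5141 0.1947 0.3231] shift [-0.2577  0.1206  0.2305] roll -0.0018481338743763836 F [ 1.61 -0.8  -0.37] q [ 0.72  0.1  -0.11 -0.   -1.36 -1.07] zax [ 0.     0.001 -1.   ]
```

Call:
move_arm(targets=[[[-0.26,0.12,0.0],0],[[-0.26,0.12,0.0],0],[[-0.26,0.12,0.0],0],[[-0.26,0.12,0.0],0],[[-0.26,0.12,0.23],0],[[-0.26,0.12,0.23],0],[[-0.26,0.12,0.23],0],[[-0.26,0.12,0.23],0]])

```text
t: 2.95
ee_pos: [0.4984, 0.3627, 0.1792]
eef_rot: [[-0.349, -0.937, -0.008], [-0.937, 0.349, -0.007], [0.009, 0.005, -1.0]]
wrist_force: [-0.1, -0.5, -0.8]
opening: 0.0004
```

```bash
python3 - <<'E'
from h import *
h=np.array([.4625,.257,.1]); xn=np.array([np.cos(1.22),np.sin(1.22),0])
togo(h+[0,0,.085]+xn*.06,-1.92)
togo(h+[0,0,.085]-xn*.02,-1.92)
from plant import optics,readout; import cv2
p=readout.get_obs()["ee_pos"]
for n in("side","top"):
    s=optics.snapshot(n); q=proj(s,p); print(n,q)
    c=s["color"].copy(); cv2.circle(c,tuple(int(v) for v in q.round()),1,(0,0,255),-1)
    x,y=(200,180) if n=="side" else (140,140)
    cv2.imwrite(f"pics/{n}2.png",cv2.resize(c[y:y+140,x:x+160],None,fx=4,fy=4))
E
```

```text
t 2.95 pos [0.4984 0.3627 0.1792] shift [ 0.0861 -0.0048 -0.0089] roll -0.0023002848551888166 F [-0.09 -0.45 -0.83] q [ 0.94  0.3  -0.18 -0.   -1.1  -1.3 ] zax [-0.008 -0.007 -1.   ]
t 2.95 pos [0.4984 0.3627 0.1792] shift [ 0.2194 -0.0056 -0.0077] roll -0.0023002848551888166 F [-0.09 -0.45 -0.83] q [ 0.94  0.3  -0.18 -0.   -1.1  -1.3 ] zax [-0.008 -0.007 -1.   ]
side [246.25729264 280.28362338]
top [177.56683919 204.05107812]
```

View pics/side2.png

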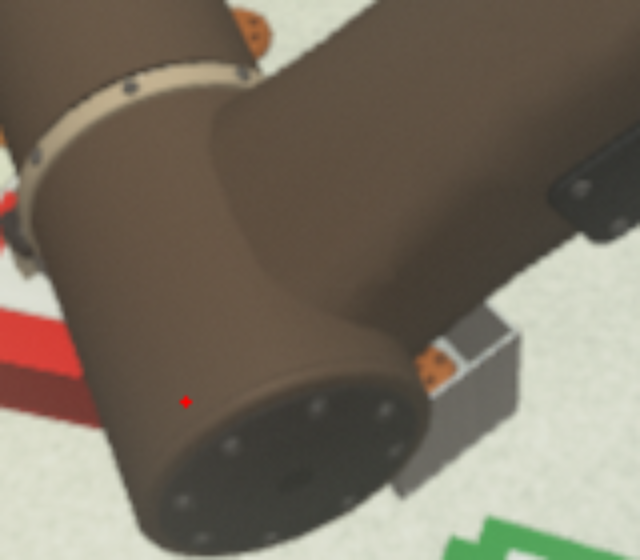

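View pics/top2.png

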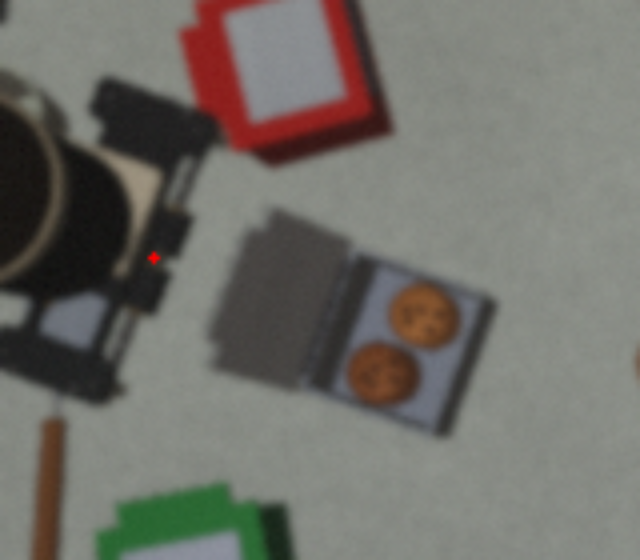

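The top view shows the closed fingers (red dot at (154,258)) to the left of the lid and square to it. The lid edge is about 60 px right of them in the crop. I push it over slowly.

Call:
move_arm(targets=[[[0.04,-0.005,-0.01],0],[[0.07,-0.005,-0.01],0],[[0.09,-0.005,-0.01],0],[[0.11,-0.005,-0.01],0],[[0.13,-0.005,-0.01],0],[[0.15,-0.005,-0.01],0],[[0.17,-0.005,-0.01],0],[[0.185,-0.005,-0.01],0],[[0.2,-0.005,-0.01],0],[[0.22,-0.005,-0.01],0]])

```text
t: 4.05
ee_pos: [0.4582, 0.2402, 0.1918]
eef_rot: [[-0.348, -0.938, 0.0], [-0.938, 0.348, -0.0], [0.0, -0.0, -1.0]]
wrist_force: [0.2, -0.6, -0.2]
opening: 0.0006
```

```bash
python3 - <<'E'
from h import *
togo((.4625,.257,.185),-1.92)
from plant import optics; import cv2
s=optics.snapshot("top"); cv2.imwrite(f"pics/top3.png",cv2.resize(s["color"][140:280,140:300],None,fx=4,fy=4))
E
```

```text
t 4.05 pos [0.4582 0.2402 0.1918] shift [-0.0288  0.003   0.0113] roll -0.0018422981144751616 F [ 0.24 -0.59 -0.17] q [ 0.86  0.13 -0.38  0.   -1.06 -1.22] zax [ 0. -0. -1.]
```

View pics/top3.png

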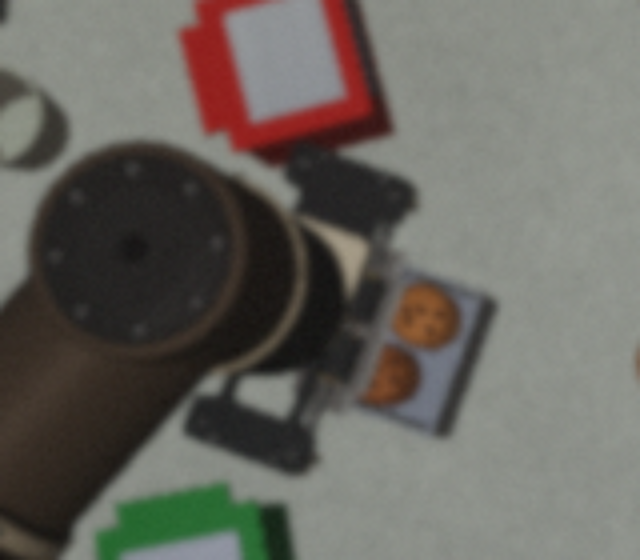

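The lid is now about vertical (its edge shows at (375,330)). I push a bit further.

Call:
move_arm(targets=[[[0.015,0,0.005],0],[[0.03,0,0.01],0],[[0.045,0,0.01],0],[[0.06,0,0.01],0],[[0.07,0,0.01],0],[[0.07,0,0.01],0],[[0.07,0,0.01],0],[[0.0,0,-0.1],0],[[0.0,0,-0.2],0],[[-0.1,0,-0.22],0]])

```text
t: 5.1
ee_pos: [0.47, 0.2709, 0.3107]
eef_rot: [[-0.349, -0.937, 0.003], [-0.937, 0.349, 0.002], [-0.003, -0.002, -1.0]]
wrist_force: [1.6, 1.5, 1.3]
opening: 0.0006
```

```bash
python3 - <<'E'
from h import *
togo((.52,.1,.32),-1.76)
from plant import optics; import cv2
s=optics.snapshot("top"); cv2.imwrite(f"pics/top4.png",cv2.resize(s["color"][140:280,140:300],None,fx=4,fy=4))
s=optics.snapshot("side"); cv2.imwrite(f"pics/side4.png",s["color"])
E
```

```text
t 5.1 pos [0.47   0.2709 0.3107] shift [ 0.2378 -0.1774 -0.0158] roll -0.05319569630484949 F [1.62 1.48 1.31] q [ 0.88  0.09 -0.15  0.   -1.33 -1.24] zax [ 0.003  0.002 -1.   ]
```

View pics/top4.png

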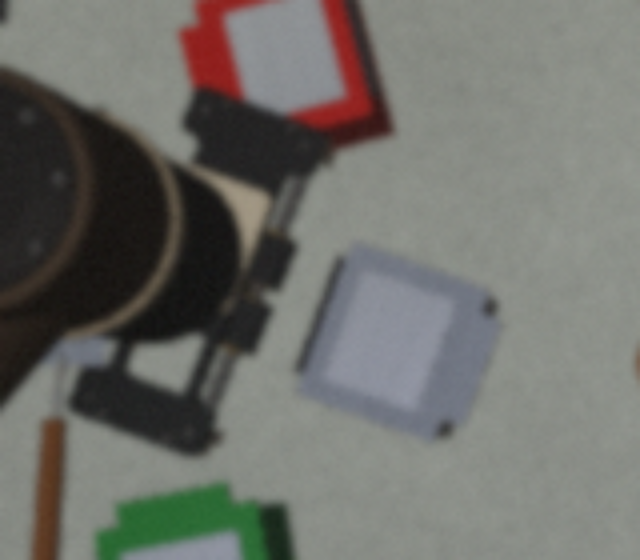

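View pics/side4.png

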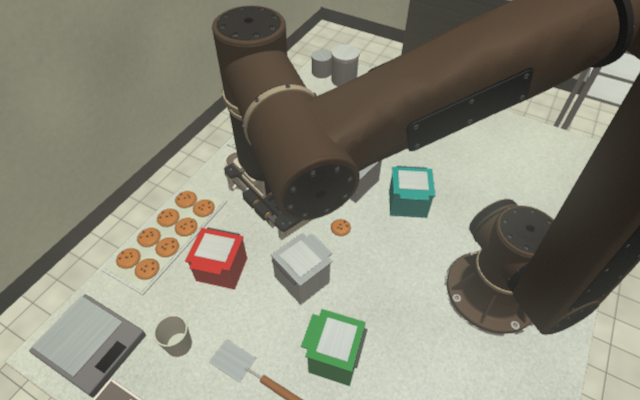

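The narrow lid lies shut over its box at (400,340) in the crop, and the box has not moved. Now I go to the front of the wide box.

Call:
move_arm(targets=[[[0.24,-0.18,-0.015],-0.05],[[0.24,-0.18,-0.015],-0.05],[[0.24,-0.18,-0.015],-0.05],[[0.36,-0.2,-0.015],-0.05],[[0.44,-0.22,-0.015],-0.05],[[0.52,-0.24,-0.015],-0.05],[[0.6,-0.26,-0.015],-0.05],[[0.68,-0.28,-0.015],-0.05],[[0.76,-0.3,-0.015],-0.05],[[0.84,-0.31,-0.015],-0.05]])

```text
t: 6.2
ee_pos: [0.4795, -0.2182, 0.3168]
eef_rot: [[-0.195, -0.981, 0.005], [-0.981, 0.195, 0.004], [-0.005, -0.004, -1.0]]
wrist_force: [2.1, 0.7, -0.3]
opening: 0.0003
```

```bash
python3 - <<'E'
from h import *
togo((.496,-.315,.32),-1.757)
togo((.496,-.315,.075),-1.757)
E
```

```text
t 6.2 pos [ 0.4795 -0.2182  0.3168] shift [ 0.1529 -0.0585 -0.0059] roll -0.0032487075629588774 F [ 2.06  0.68 -0.25] q [-0.06  0.06 -0.16 -0.   -1.34 -0.14] zax [ 0.005  0.004 -1.   ]
t 6.2 pos [ 0.4795 -0.2182  0.3168] shift [ 0.155  -0.0567  0.4024] roll -0.0032487075629588774 F [ 2.06  0.68 -0.25] q [-0.06  0.06 -0.16 -0.   -1.34 -0.14] zax [ 0.005  0.004 -1.   ]
```

Call:
move_arm(targets=[[[0.153,-0.058,0.0],0],[[0.153,-0.058,0.0],0],[[0.155,-0.057,0.05],0],[[0.155,-0.057,0.15],0],[[0.155,-0.057,0.2],0],[[0.155,-0.057,0.3],0],[[0.155,-0.057,0.38],0],[[0.155,-0.057,0.4],0],[[0.155,-0.057,0.4],0]])

```text
t: 7.1
ee_pos: [0.4936, -0.3141, 0.0723]
eef_rot: [[-0.196, -0.981, -0.002], [-0.981, 0.196, 0.007], [-0.006, 0.003, -1.0]]
wrist_force: [0.1, 0.6, 0.8]
opening: 0.0002
```

```bash
python3 - <<'E'
from h import *
togo((.496,-.315,.075),-1.757)
from plant import optics,readout; import cv2
p=readout.get_obs()["ee_pos"]
for n in("side","top"):
    s=optics.snapshot(n); q=proj(s,p); print(n,q)
    c=s["color"].copy(); cv2.circle(c,tuple(int(v) for v in q.round()),1,(0,0,255),-1)
    x,y=(280,60) if n=="side" else (330,140)
    cv2.imwrite(f"pics/{n}5.png",cv2.resize(c[y:y+150,x:x+150],None,fx=4,fy=4,interpolation=cv2.INTER_CUBIC))
E
```

```text
t 7.1 pos [ 0.4936 -0.3141  0.0723] shift [ 0.0007 -0.0043 -0.0045] roll -0.0033733795153180006 F [0.1  0.6  0.78] q [-0.24  0.36 -0.37 -0.01 -0.84  0.05] zax [-0.002  0.007 -1.   ]
side [373.79915098 135.21220042]
top [420.59391502 210.06233055]
```

View pics/side5.png

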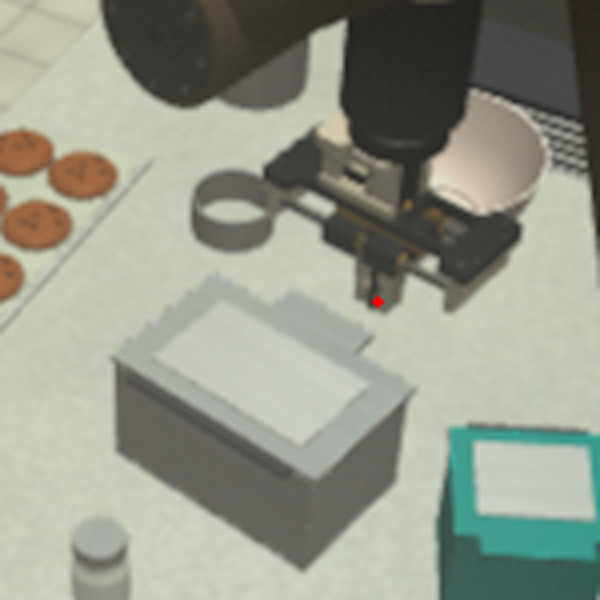

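View pics/top5.png

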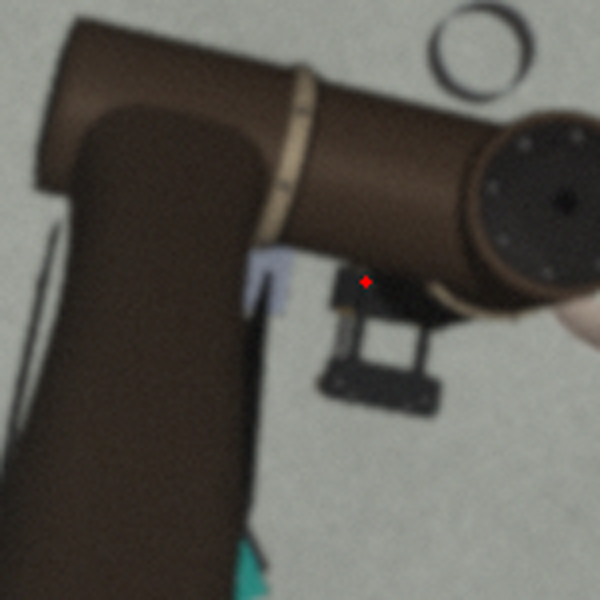

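The side view shows the closed fingertips (red dot at (378,302)) in front of the tab (centre about (330,320)), and the projected TCP agrees with them. I approach the tab edge until I feel contact.

Call:
move_arm(targets=[[[-0.03,0,-0.003],0],[[-0.05,0,-0.003],0],[[-0.065,0,-0.003],0],[[-0.068,0,-0.003],0],[[-0.07,0,-0.003],0]])

```text
t: 7.7
ee_pos: [0.5052, -0.2738, 0.0793]
eef_rot: [[-0.194, -0.981, 0.006], [-0.981, 0.194, 0.004], [-0.005, -0.005, -1.0]]
wrist_force: [-0.3, -0.4, -0.3]
opening: 0.0003
```

Call:
move_arm(targets=[[[-0.003,0,0.005],0],[[-0.006,0,0.01],0],[[-0.009,0,0.01],0]])

```text
t: 8.0
ee_pos: [0.5058, -0.2685, 0.0727]
eef_rot: [[-0.194, -0.981, 0.005], [-0.981, 0.194, 0.004], [-0.005, -0.004, -1.0]]
wrist_force: [-0.3, 0.2, -0.1]
opening: 0.0004
```

Call:
move_arm(targets=[[[-0.003,0,0.0],0],[[-0.005,0,0.0],0]])

```text
t: 8.2
ee_pos: [0.5061, -0.2657, 0.0725]
eef_rot: [[-0.194, -0.981, 0.004], [-0.981, 0.194, 0.004], [-0.004, -0.003, -1.0]]
wrist_force: [-2.0, -8.4, -0.7]
opening: 0.0003
```

```bash
python3 - <<'E'
from h import *
togo((.506,-.265,.075),-1.757)
E
```

```text
t 8.2 pos [ 0.5061 -0.2657  0.0725] shift [-0.0011  0.0003 -0.0042] roll -0.0029477676834721352 F [-2.04 -8.36 -0.66] q [-0.14  0.34 -0.41 -0.01 -0.82 -0.05] zax [ 0.004  0.004 -1.   ]
```

Contact: 8 N at a front face of y ≈ -0.256, which agrees with the measured edge. Now I rise with the tab against the finger.

Call:
move_arm(targets=[[[0.0,0,-0.005],0],[[-0.0005,0,-0.012],0],[[-0.0005,0,-0.02],0]])

```text
t: 8.5
ee_pos: [0.5059, -0.2655, 0.0848]
eef_rot: [[-0.194, -0.981, 0.004], [-0.981, 0.194, 0.004], [-0.004, -0.003, -1.0]]
wrist_force: [-0.6, -1.3, -0.8]
opening: 0.0006
```

```bash
cat > look.py <<'E'
import sys
from h import *
from plant import optics,readout; import cv2
o=readout.get_obs(); p=o["ee_pos"]; print(o["t"],p.round(4),o["wrist_force"].round(1))
s=optics.snapshot("side"); q=proj(s,p)
c=s["color"].copy(); cv2.circle(c,tuple(int(v) for v in q.round()),1,(0,0,255),-1)
x,y=(280,60); cv2.imwrite(f"pics/{sys.argv[1]}.png",cv2.resize(c[y:y+150,x:x+150],None,fx=4,fy=4,interpolation=cv2.INTER_CUBIC))
E
python3 look.py s6
```

```text
8.5 [ 0.5059 -0.2655  0.0848] [-0.6 -1.3 -0.8]
```

View pics/s6.png

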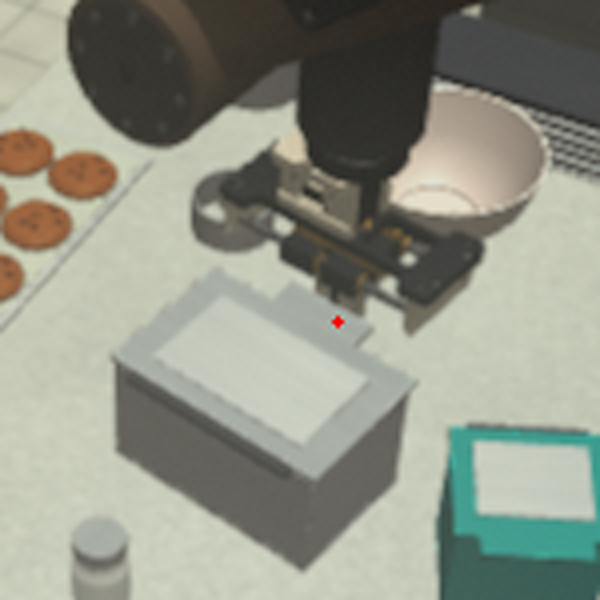

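The tab's corner went from about (372,340) to (372,325), so friction seems to have lifted the lid by about 10 mm. I continue along the tab's arc.

Call:
move_arm(targets=[[[-0.002,0,-0.006],0],[[-0.0035,0,-0.015],0],[[-0.0055,0,-0.025],0],[[-0.008,0,-0.036],0],[[-0.0095,0,-0.046],0],[[-0.0115,0,-0.053],0]])

```text
t: 9.15
ee_pos: [0.5076, -0.2598, 0.1186]
eef_rot: [[-0.194, -0.981, 0.005], [-0.981, 0.194, 0.002], [-0.003, -0.005, -1.0]]
wrist_force: [-0.8, -5.8, 1.3]
opening: 0.0003
```

```bash
python3 look.py s7
```

```text
9.15 [ 0.5076 -0.2598  0.1186] [-0.8 -5.8  1.3]
```

View pics/s7.png

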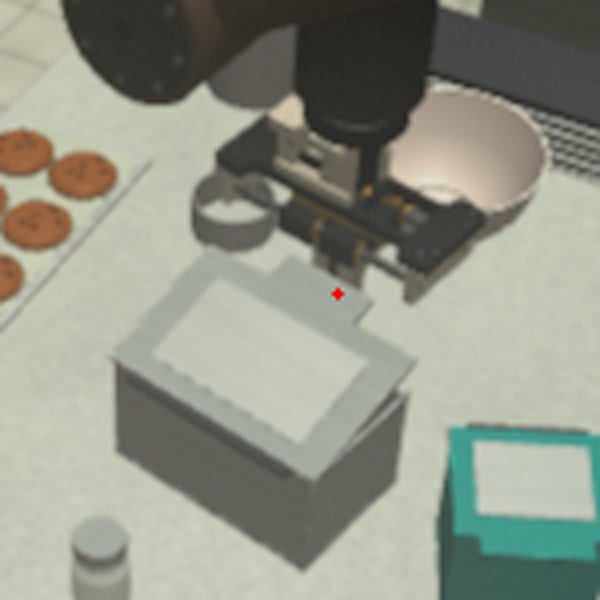

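The lid is clearly up: it shows a gap at (380,400), and the box has not moved. I keep following the arc.

Call:
move_arm(targets=[[[-0.0045,0,-0.012],0],[[-0.009,0,-0.023],0],[[-0.014,0,-0.034],0],[[-0.0195,0,-0.044],0],[[-0.0255,0,-0.054],0],[[-0.032,0,-0.064],0],[[-0.039,0,-0.074],0],[[-0.047,0,-0.083],0],[[-0.057,0,-0.093],0],[[-0.067,0,-0.102],0]])

```text
t: 10.2
ee_pos: [0.5154, -0.2216, 0.1828]
eef_rot: [[-0.194, -0.981, 0.007], [-0.981, 0.194, -0.001], [-0.001, -0.007, -1.0]]
wrist_force: [-2.8, -6.8, 6.6]
opening: 0.0004
```

```bash
python3 look.py s8
```

```text
10.2 [ 0.5154 -0.2216  0.1828] [-2.8 -6.8  6.6]
```

View pics/s8.png

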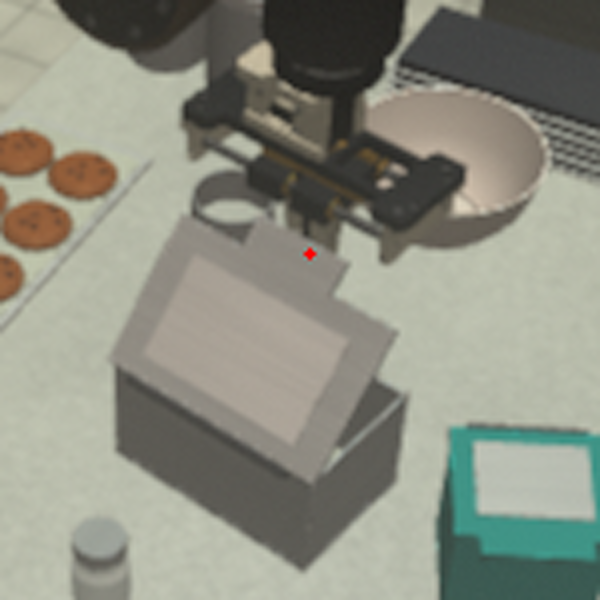

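The lid is at about 0.8 rad, with its tab at (295,250), and the box has not moved. I continue along the arc towards upright.

Call:
move_arm(targets=[[[-0.013,0,-0.012],0],[[-0.027,0,-0.022],0],[[-0.041,0,-0.032],0],[[-0.0565,0,-0.041],0],[[-0.072,0,-0.049],0],[[-0.088,0,-0.055],0],[[-0.105,0,-0.06],0],[[-0.122,0,-0.063],0],[[-0.139,0,-0.065],0],[[-0.155,0,-0.066],0]])

```text
t: 11.25
ee_pos: [0.5336, -0.1285, 0.2231]
eef_rot: [[-0.193, -0.981, 0.008], [-0.981, 0.193, 0.0], [-0.002, -0.008, -1.0]]
wrist_force: [-0.4, 0.0, 1.1]
opening: 0.0004
```

```bash
python3 look.py s9
```

```text
11.25 [ 0.5336 -0.1285  0.2231] [-0.4  0.   1.1]
```

View pics/s9.png

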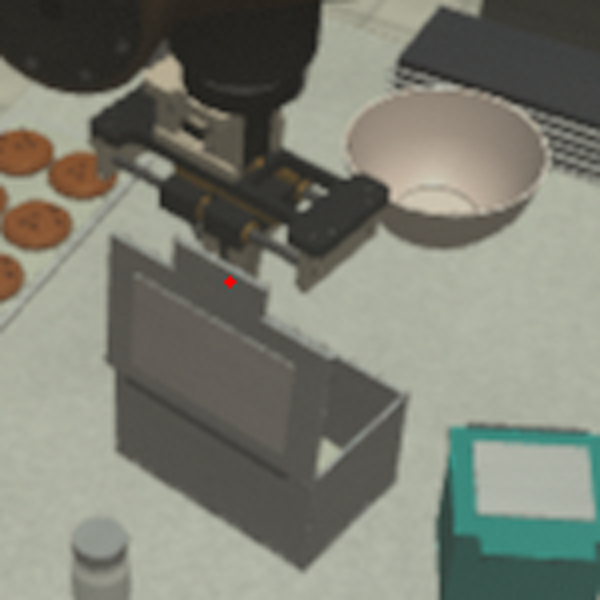

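The lid is nearly upright, with its tab tip at (220,260). I push it past the balance point and then back off.

Call:
move_arm(targets=[[[-0.012,0,0],0],[[-0.024,0,0],0],[[-0.036,0,0],0],[[-0.046,0,0],0],[[-0.056,0,0],0],[[-0.064,0,0],0],[[-0.064,0,0],0],[[-0.03,0,0],0],[[0.03,0,-0.02],0],[[0.1,0,-0.08],0]])

```text
t: 12.3
ee_pos: [0.521, -0.1828, 0.2653]
eef_rot: [[-0.192, -0.981, 0.003], [-0.981, 0.192, 0.001], [-0.002, -0.002, -1.0]]
wrist_force: [0.6, 0.0, 0.2]
opening: 0.0005
```

```bash
python3 look.py s10
```

```text
12.3 [ 0.521  -0.1828  0.2653] [0.6 0.  0.2]
```

View pics/s10.png

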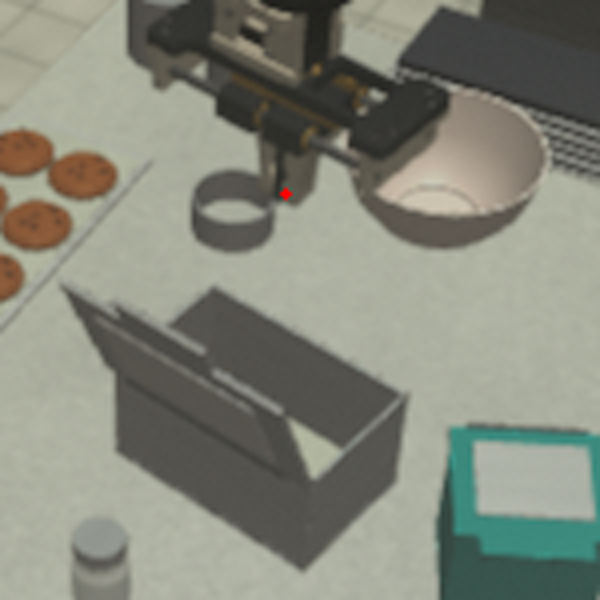

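The wide lid leans back on its stop (its edge runs from (65,290) to (290,420)), and the box corners are where they were. I move the arm well clear and check the whole scene.

Call:
move_arm(targets=[[[0.08,0,-0.06],0],[[0.15,0,-0.06],0],[[0.22,0,-0.06],0],[[0.3,0.05,-0.06],0],[[0.38,0.1,-0.06],0],[[0.45,0.13,-0.06],0],[[0.45,0.13,-0.06],0],[[0.45,0.13,-0.06],0]])

```text
t: 13.15
ee_pos: [0.3922, -0.4394, 0.3082]
eef_rot: [[-0.196, -0.981, 0.011], [-0.981, 0.196, -0.003], [0.001, -0.012, -1.0]]
wrist_force: [0.4, -0.1, -0.4]
opening: 0.0004
```

```bash
python3 - <<'E'
import pickle,cv2,numpy as np
from h import *
from plant import optics,readout
o=readout.get_obs(); print(o["t"],o["ee_pos"],o["wrist_force"].round(1))
d=pickle.load(open("s0.pkl","rb"))
for n in("top","side"):
    s=optics.snapshot(n); cv2.imwrite(f"pics/{n}11.png",s["color"])
    df=cv2.absdiff(s["color"],d[n]["color"]).max(2); m=(df>40).astype(np.uint8)
    _,_,st,ce=cv2.connectedComponentsWithStats(m); print(n,[(c.round().tolist(),int(a[4])) for a,c in list(zip(st,ce))[1:] if a[4]>12])
E
```

```text
13.15 [ 0.39223382 -0.43941436  0.30823003] [ 0.4 -0.1 -0.4]
top [([463.0, 243.0], 17512), ([342.0, 190.0], 946), ([382.0, 187.0], 365), ([355.0, 202.0], 181), ([224.0, 220.0], 2376), ([397.0, 205.0], 199), ([574.0, 218.0], 478), ([591.0, 214.0], 22), ([372.0, 227.0], 96), ([573.0, 237.0], 28), ([605.0, 241.0], 25), ([577.0, 255.0], 38), ([542.0, 338.0], 16547), ([328.0, 334.0], 3194), ([255.0, 353.0], 13), ([251.0, 385.0], 1255), ([318.0, 365.0], 25), ([334.0, 377.0], 29), ([287.0, 382.0], 15), ([304.0, 383.0], 27), ([320.0, 383.0], 34)]
side [([436.0, 9.0], 172), ([469.0, 14.0], 358), ([568.0, 35.0], 3799), ([431.0, 17.0], 13), ([405.0, 21.0], 24), ([430.0, 24.0], 72), ([490.0, 39.0], 19), ([505.0, 63.0], 397), ([463.0, 51.0], 140), ([521.0, 63.0], 46), ([496.0, 68.0], 14), ([452.0, 85.0], 17), ([539.0, 146.0], 4798), ([446.0, 174.0], 2119), ([340.0, 152.0], 1642), ([499.0, 142.0], 77), ([370.0, 146.0], 13), ([489.0, 199.0], 61), ([563.0, 261.0], 660), ([523.0, 238.0], 32), ([300.0, 260.0], 1283), ([265.0, 253.0], 68), ([519.0, 250.0], 20), ([281.0, 273.0], 20), ([445.0, 287.0], 30), ([500.0, 288.0], 51), ([459.0, 299.0], 114)]
```

View pics/top11.png

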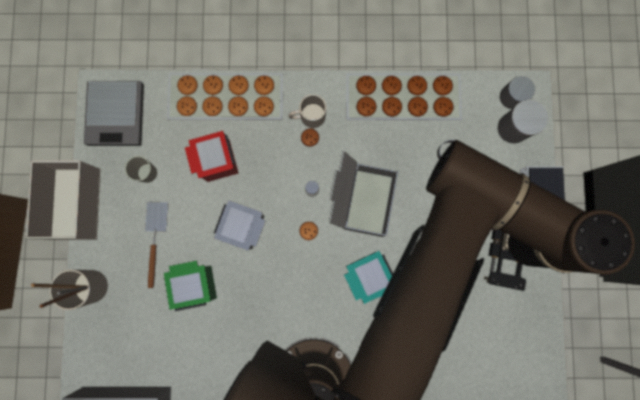

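View pics/side11.png

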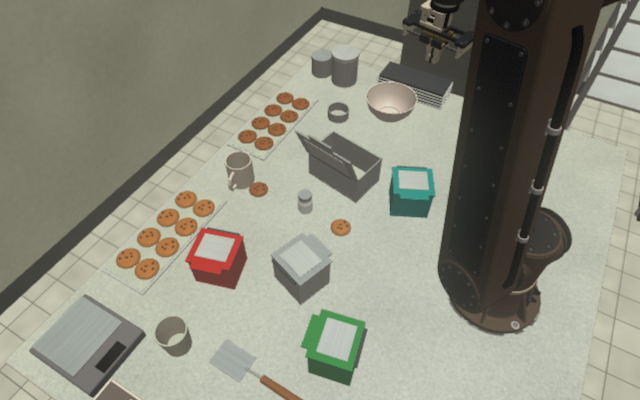

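Both views show the narrow box shut (top (240,225)) and the wide box open with its lid leaning left (top (345,190)). Apart from the arm, only the two lids differ from the first pictures.

```bash
python3 -c "
from plant import order; print(order.finish_job())"
```

```text
the job is handed in; nothing more can be done
None
```

Both lids are as asked, and I handed the job in after about 13 s of robot time. No verdict was reported.

- **Narrow box:** I pushed the leaning lid over from behind with the closed fingers until it fell shut.
- **Wide box:** The tool could only point straight down, so the fingers could not reach underneath the tab at first. I pressed them against the tab's front edge (about 8 N) and let friction lift it. Then I followed the tab's arc, pushing it up and over until the lid fell back onto its stop.

**Last checks:** In the final top and side pictures the narrow lid lies shut and the wide lid leans back on its own, with the gripper clear of both. Comparing them with the first pictures, only the lids and the arm had changed; neither box nor any bystander shows a shift. The arm hid the bowl and part of the cutter in the last top view, so those two rest on the side view. At the start the two cameras disagreed by up to about 10 mm on the wide box's position, and contact came where the top view put the tab edge.

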